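# Stack painted poles on a V-cradle with a saddle chock

## Robot

A 6-joint arm with a two-finger parallel gripper is mounted at the origin on the work surface. World frame = base frame: x ahead of the robot, y to its left, z up, the work surface at z = 0. Lengths are in mm, angles in rad, forces in N, time in s.
With the tool pointing down it reaches from about 350 to 975 mm from the base axis. Payload 7.1 kg.
Tool frame: the origin (TCP) lies at the centre of the arm's flange, where the gripper is bolted on; the fingertips stand 182 mm ahead of it and the grasp point (between the pads) lies 163 mm ahead of it; z points along the fingers, y is the line along which they close (so a half turn about z gives the same grasp; the last joint's range is limited). The gripper opens to 88 mm and grips with 3 to 60 N. Pads are 20 mm wide; open, the fingers measure 115 mm over their backs; the gripper's body (75 mm by 178 mm) begins 61 mm behind the grasp point.
Start: joints at [1.175, 0.423, 1.63, -0, 1.089, -0.019], TCP at [229.935, 581.151, 404.675] pointing down, gripper open.
Joint ranges: [-3, 3], [-0.9, 2.11], [0.09, 2.58], [-1.31, 4.45], [0.11, 2.69], [-2.54, 2.54]. Speed limits (rad/s): [2.39, 2.39, 3.01, 3.14, 3.14, 3.14].

## Interface

Orientations are given as a rotation vector (axis times angle).
In Python, from workcell import readout, get_image, ctrl gives the robot as it stands.
- The arm moves only by the tool step_arm, never from a script. Its argument "targets" is a list that holds one entry, the list of rows, each a list of 7 numbers: the shift along the world's x, y, z as a fraction of full scale, then the turn, a rotation vector about the world's x, y, z as a fraction of full scale, then the opening, from 0 (shut) to 1 (fully open). In form: [[[dx, dy, dz, wx, wy, wz, claw], ...]]. A call has exactly 5 rows; each row shifts and turns the commanded pose from where the row before left it; what a row does not reach is not made up. Full scale, the value 1, is 0.05 m for a shift and 4 degrees for a turn. A row lasts 1/8 s, in which the tool goes at most 62.5 mm and 10.7 degrees, less where a joint would pass 70% of its speed; a pose out of reach is approached as far as the arm can. A call with a number of a shift or a turn outside -1 to 1 is refused whole. A call with a gripper value outside its range is refused whole. The fingers move at their own pace and stop on an object; the grip force is fixed at half the most. Time passes only in rows, so rows that do not move let the fingers close, or fill a call up. It gives the time, the measured TCP pose, the force, the opening and the grip force at its end, in the units of the state.
- readout.get_obs(): the state, without advancing time (a new reading comes with each control period).
- get_image(name): name is "scene" or "top" or "wrist"; returns a dict with "pixels" (400x640x3 uint8, red, green, blue), "intrinsics" (3x3 intrinsics, pixels), "k1" (the pictures are not rectified: a ray, as slopes to the right and down, at radius r is drawn at 1 + k1 r^2 times it, then the intrinsics apply), "extrinsics" (4x4, takes a point from world to camera coordinates). Camera axes: x right, y down, z forward; pixel columns grow to the right and rows downward; lengths in mm; the calibration is good to about 2 mm. A picture is of the moment at which its call begins. There is no depth.
- ctrl.close_job(): hands the job in; it is judged then, once.
The state is a dict: "t": time; "qpos": joint angles; "qvel": joint speeds; "joint_torque": joint torques, N m; "ee_pos": TCP position; "orientation": TCP orientation; "ft_force": force on the tool from outside, world axes, zero at the start; "moment": the same for the moment, N m; "width": finger opening in mm; "grasp_force": force on a finger pad.
Only numpy, scipy, OpenCV 4.12 (cv2) and the standard library are available. Lean on these libraries where they do the work, as an engineer would, in place of code of your own. Each camera call takes 0.05 s, during which the arm holds its last target. There are 200 camera calls.

## Task

Lay the teal pole in the empty V pair of the cradle beside the terracotta pole, then chock that layer by setting the ochre saddle chock upright, wedge down, in the valley between the two poles. Then lay the cream pole in the V on top of the chock. Centre each piece you place lengthwise over the cradle, leave the whole stack fully seated, level and at rest, and do not disturb the terracotta pole or the paint things on the table.

Things in the scene. Friction and masses are not known exactly. Their poses are not given: they have to be found in the camera images.
- teal_pole: round wooden pole, 40 mm diameter, 180 mm long, 0.15 kg, painted teal, with a thin brass band near each end; at the start it waits on one of the two low rests (rest_a), shifted along it by up to 12 mm. Origin at its middle, on its axis; its x axis runs along the pole (it may have rolled about it)
- cream_pole: round wooden pole, 40 mm diameter, 180 mm long, 0.15 kg, painted cream, with a thin brass band near each end; at the start it waits on the other low rest (rest_b), shifted along it by up to 12 mm. Origin at its middle, on its axis; its x axis runs along the pole (it may have rolled about it)
- terracotta_pole: round wooden pole, 40 mm diameter, 180 mm long, 0.15 kg, painted terracotta, with a thin brass band near each end; it already lies in its own V pair of the cradle. Origin at its middle, on its axis; its x axis runs along the pole (it may have rolled about it)
- chock: upright ochre-painted wooden saddle chock, 100 mm long (its x), 60 wide (y), 63 tall, 0.22 kg. Two 18 mm cheeks at its ends: each tapers at 45 degrees from 60 mm wide (16 mm up) to 28 mm at the underside, to wedge between two poles. Origin: centre of underside. Seated between the lower poles its underside is 55.5 mm above the table (5 mm above their axes), clear of the cradle
- chock_grip (a point): middle of the chock's straight grip between the cheeks, 29 mm above the chock's underside. The grip is 64 mm long (x), 36 mm wide (y) and spans 12 to 46 mm above the underside
- chock_v (a point): bottom of the chock's top V at mid length, 41 mm above its underside. Each cheek has this 90-degree V, 44 mm wide and 22 mm deep, running along x; a pole lying in it has its axis 28 mm above this point
- cradle: fixed wooden cradle, base board 190 (x) x 170 (y) x 10 mm, two cross rails 16 mm thick at x = +-60 mm. Each rail has two 90-degree Vs at y = +-37 mm (bottoms 22 mm, tips 41 mm above the table): two poles lie side by side along x, axes 50 mm above the table. Open between the rails down to the base board. Origin: centre of underside
- teal_tab: pair of flat teal swatches on the cradle's base board, one at each end of a V pair, showing which pair belongs to the teal pole. Origin midway between them, on top of the base board (10 mm above the table), below the middle of the V pair; x runs along it. A pole lying there has its axis 40 mm above this point
- terracotta_tab: pair of flat terracotta swatches on the cradle's base board, one at each end of a V pair, showing which pair belongs to the terracotta pole. Origin midway between them, on top of the base board (10 mm above the table), below the middle of the V pair; x runs along it. A pole lying there has its axis 40 mm above this point
- rest_a: low fixed dark wooden rest for one waiting pole: base 130 x 70 x 6 mm, and a 14 mm thick V block at each end (x = +-52 mm) whose tips reach 31 mm, 36 mm apart; the space between the blocks is open. The pole's axis lies along the rest's x axis, 41 mm above the table. Origin: centre of its underside
- rest_b: low fixed dark wooden rest for one waiting pole: base 130 x 70 x 6 mm, and a 14 mm thick V block at each end (x = +-52 mm) whose tips reach 31 mm, 36 mm apart; the space between the blocks is open. The pole's axis lies along the rest's x axis, 41 mm above the table. Origin: centre of its underside
- jar_ochre: closed glass paint jar, ochre label, 56 mm across, 75 mm tall; a bystander, leave it where it is. Origin: centre of its underside
- jar_blue: closed glass paint jar, blue label, 60 mm across, 80 mm tall; a bystander, leave it where it is. Origin: centre of its underside
- jar_red: closed glass paint jar with a red cap, 52 mm across, 70 mm tall; a bystander, leave it where it is. Origin: centre of its underside
- rinse_mug: blue ceramic mug, 84 mm across, 95 mm tall; a bystander, leave it where it is. Origin: centre of its underside
- palette: white ceramic plate used as a palette, 140 mm across, 18 mm tall; a bystander, leave it where it is. Origin: centre of its underside
- brush: paint brush with a red handle, lying flat on the table; a bystander, leave it where it is
There are look-alikes about, which are no part of the job. There is more than one size of the chock; the job needs the smaller.

How it is judged (in metres and radians):
On the way, in this order (a step that is already met when the one before it is completed fails the run):
1. the teal pole lies let go in the empty V pair (x of teal_pole in the frame of teal_tab between -0.025 and 0.025 m and y of teal_pole in the frame of teal_tab between -0.006 and 0.006 m and z of teal_pole in the frame of teal_tab between 0.0353 and 0.0453 m and angle between the x axis of teal_pole and the x axis of teal_tab, either way round below 0.1 rad and contact force between teal_pole and the fingers below 0.1 N), for 0.2 s.
2. the chock sits let go, wedge down, between the teal and terracotta poles, which both lie in their Vs (x of teal_pole in the frame of teal_tab between -0.025 and 0.025 m and y of teal_pole in the frame of teal_tab between -0.006 and 0.006 m and z of teal_pole in the frame of teal_tab between 0.0353 and 0.0453 m and angle between the x axis of teal_pole and the x axis of teal_tab, either way round below 0.1 rad and x of terracotta_pole in the frame of terracotta_tab between -0.025 and 0.025 m and y of terracotta_pole in the frame of terracotta_tab between -0.006 and 0.006 m and z of terracotta_pole in the frame of terracotta_tab between 0.0353 and 0.0453 m and angle between the x axis of terracotta_pole and the x axis of terracotta_tab, either way round below 0.1 rad and x of chock in the frame of cradle between -0.015 and 0.015 m and y of chock in the frame of cradle between -0.006 and 0.006 m and z of chock in the frame of cradle between 0.0494 and 0.0614 m and angle between the x axis of chock and the x axis of cradle, either way round below 0.1 rad and angle between chock's own z axis and vertical below 0.1 rad and contact force between chock and the fingers below 0.1 N), for 0.2 s.
At the end, for the whole second after the job is handed in: Teal and terracotta poles in their own V pairs, chock upright between them, cream pole in the chock's V: each within 6 mm sideways, 5 mm in height (chock 6), 0.1 rad in direction (chock also in tilt), 25 mm lengthwise of centre (chock 15); all at rest, below 0.02 m/s (x of teal_pole in the frame of teal_tab between -0.025 and 0.025 m and y of teal_pole in the frame of teal_tab between -0.006 and 0.006 m and z of teal_pole in the frame of teal_tab between 0.0353 and 0.0453 m and angle between the x axis of teal_pole and the x axis of teal_tab, either way round below 0.1 rad and x of terracotta_pole in the frame of terracotta_tab between -0.025 and 0.025 m and y of terracotta_pole in the frame of terracotta_tab between -0.006 and 0.006 m and z of terracotta_pole in the frame of terracotta_tab between 0.0353 and 0.0453 m and angle between the x axis of terracotta_pole and the x axis of terracotta_tab, either way round below 0.1 rad and x of chock in the frame of cradle between -0.015 and 0.015 m and y of chock in the frame of cradle between -0.006 and 0.006 m and z of chock in the frame of cradle between 0.0494 and 0.0614 m and angle between the x axis of chock and the x axis of cradle, either way round below 0.1 rad and angle between chock's own z axis and vertical below 0.1 rad and x of cream_pole in the frame of chock between -0.025 and 0.025 m and y of cream_pole in the frame of chock between -0.006 and 0.006 m and z of cream_pole in the frame of chock between 0.0643 and 0.0743 m and angle between the x axis of cream_pole and the x axis of chock, either way round below 0.1 rad and linear speed of each of teal_pole, terracotta_pole, cream_pole, chock below 0.02 m/s); the robot touches nothing.
It fails at once if the terracotta pole is moved more than 25 mm (distance of terracotta_pole from where it was at the start of the episode above 0.025 m).
It fails at once if a bystander is moved more than 30 mm (distance of any of jar_ochre, jar_blue, jar_red, rinse_mug, palette, brush from where it was at the start of the episode above 0.03 m).
It also fails if it takes over 72 s, if anything falls off the work surface, if the arm or the gripper's body presses on something with over 40 N, if the wrist force passes 120 N, or if a joint passes its speed limit or range.

## Working session

There is one attempt and no reset: what is moved stays moved. The work goes in short steps, Python scripts to look and compute and a tool call to move; the robot and the scene stay as the last step left them, time stands still between calls to the robot, and variables do not carry over. Pictures are saved under pics/ and viewed, at most 13 in all, crops included, and the job is handed in when it is done.

Besides the shell and the picture viewer there is one more tool, called after "Request:" as name([rows], argument=value, ...), one row to a line, values as JSON. step_arm: Moves the arm, as the interface text tells. Shift numbers are shares of 0.05 m and turn numbers shares of 4 degrees, none past 1 either way. Its arguments: {"type":"object","properties":{"targets":{"type":"array"}},"required":["targets"]}

```bash
mkdir -p pics
cat > h.py <<'E'
import numpy as np, cv2
from workcell import readout, get_image, ctrl
def snap(name,fn):
    d=get_image(name); np.savez(f'pics/{fn}.npz',**{k:np.array(v) for k,v in d.items()})
    cv2.imwrite(f'pics/{fn}.png',cv2.cvtColor(np.array(d['pixels']),cv2.COLOR_RGB2BGR)); return d
def load(fn): return dict(np.load(f'pics/{fn}.npz'))
def ray(d,uv):
    K=np.array(d['intrinsics'],float);k=float(d['k1']);E=np.array(d['extrinsics'])
    uv=np.atleast_2d(np.array(uv,float))
    p=cv2.undistortPoints(uv.reshape(-1,1,2),K,np.array([k,0,0,0,0.])).reshape(-1,2)
    R=E[:3,:3];c=-R.T@E[:3,3]
    return c,np.c_[p,np.ones(len(p))]@R
def onz(d,uv,z):
    c,r=ray(d,uv); return c+r*((z-c[2])/r[:,2])[:,None]
def proj(d,P):
    E=np.array(d['extrinsics']);P=np.atleast_2d(np.array(P,float))
    p,_=cv2.projectPoints(P,cv2.Rodrigues(E[:3,:3])[0],E[:3,3],np.array(d['intrinsics'],float),np.array([float(d['k1']),0,0,0,0]))
    return p.reshape(-1,2)
E
python3 - <<'E'
from h import *
for n in('scene','top','wrist'):
    d=snap(n,n+'0');E=np.array(d['extrinsics']);print(n,(-E[:3,:3].T@E[:3,3]).round(),E[2,:3].round(2),np.array(d['intrinsics'])[0,0],d['k1'])
o=readout.get_obs();print(o)
E
```

```text
scene [1233.  150. 1150.] [-0.54 -0.11 -0.83] 419.24030920347 -0.010479604402385769
top [3.700e+02 1.000e+00 1.258e+03] [ 0.13 -0.   -0.99] 431.50444574289827 -0.03701124237561815
wrist [151. 612. 384.] [ 0.28 -0.11 -0.95] 289.16556833694204 0.01335356867471256
{'t': 0.15, 'qpos': array([ 1.17498000e+00,  4.23695627e-01,  1.63048677e+00, -3.81200360e-05,
        1.08860594e+00, -1.90058953e-02]), 'qvel': array([-0.00012371, -0.00386472, -0.00391153,  0.00051821,  0.00123616,
       -0.0001263 ]), 'joint_torque': array([-1.76750655e-04, -5.44986999e+01, -2.73921955e+01,  6.43826555e-02,
        2.04264256e-02, -9.92780701e-05]), 'ee_pos': array([229.87609021, 580.96629434, 404.07208295]), 'orientation': array([-5.88329622e-01, -3.08579484e+00,  1.84871158e-03]), 'ft_force': array([-0.41890115,  0.89599694,  0.26824909]), 'moment': array([ 0.00458646, -0.04015114,  0.00957064]), 'grasp_force': 0.0, 'width': 87.65466852508503}
```

View pics/top0.png

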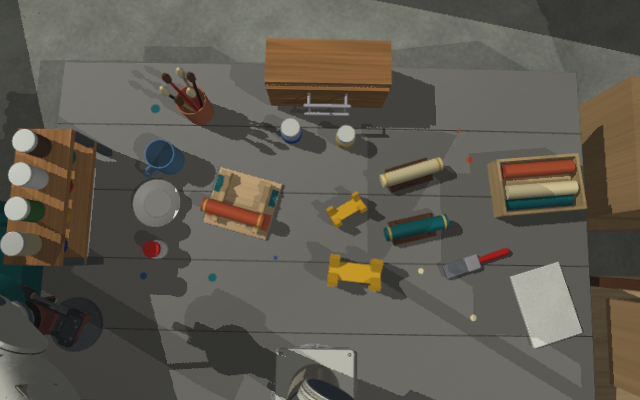

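View pics/scene0.png

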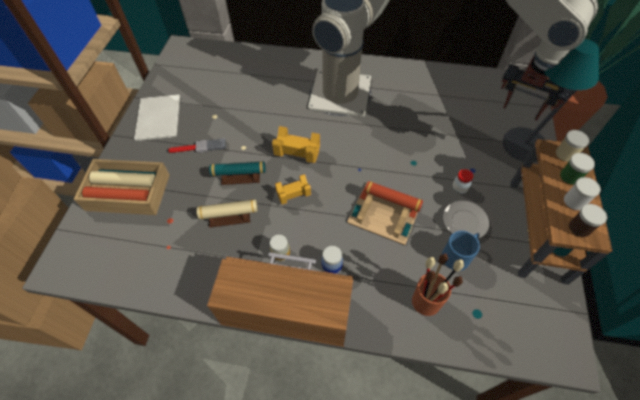

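The top view shows the teal pole near (416,229), the cream pole near (412,173), and the cradle near (243,202) with terracotta in its lower V. The small chock is at (347,209) and the big look-alike at (355,272). The scene view agrees: teal (238,170), cream (227,211), small chock (294,189).

```bash
cat >> h.py <<'E'
RNG={'teal':((80,90,25),(100,255,255)),'cream':((18,40,110),(34,150,255)),'ochre':((17,165,80),(27,255,255)),'terra':((2,140,60),(12,255,255)),'wood':((8,40,90),(20,150,255))}
def blobs(d,col,box,mina=60):
    hsv=cv2.cvtColor(np.array(d['pixels']),cv2.COLOR_RGB2HSV)
    m=cv2.inRange(hsv,*[np.array(v) for v in RNG[col]]);w=np.zeros_like(m);x0,y0,x1,y1=box;w[y0:y1,x0:x1]=255;m&=w
    cs,_=cv2.findContours(m,cv2.RETR_EXTERNAL,cv2.CHAIN_APPROX_NONE)
    return sorted([c for c in cs if cv2.contourArea(c)>=mina],key=cv2.contourArea,reverse=True),m
def rect(d,c,z):
    P=onz(d,c.reshape(-1,2)+0.0,z)[:,:2].astype(np.float32)
    (cx,cy),(w,h),a=cv2.minAreaRect(P)
    if w<h:w,h,a=h,w,a+90
    return np.round([cx,cy,w,h,(a+90)%180-90],1)
E
python3 - <<'E'
from h import *
for n,items in (('top0',[('teal',(375,205,460,250),41),('cream',(370,145,455,200),41),('terra',(190,190,280,235),50),('ochre',(320,185,375,235),50),('ochre',(320,245,390,300),50),('teal',(205,165,290,215),10)]),
 ('scene0',[('teal',(195,150,275,190),41),('cream',(185,190,270,225),41),('terra',(355,175,430,215),50),('ochre',(270,170,320,210),50)])):
    d=load(n)
    for col,box,z in items:
        b,_=blobs(d,col,box,15)
        for c in b[:3]: print(n,col,cv2.contourArea(c),rect(d,c,z))
    for (nm,u0,v0,u1,v1) in [('a',190,150,470,300)] if n=='top0' else [('b',180,140,440,250)]:
        im=cv2.imread(f'pics/{n}.png')[v0:v1,u0:u1];cv2.imwrite(f'pics/c{nm}.png',cv2.resize(im,None,fx=2.85,fy=2.85,interpolation=cv2.INTER_CUBIC))
E
```

```text
top0 teal 648.5 [ 453.5 -282.9  152.    38.2  -76.2]
top0 teal 33.5 [ 432.1 -194.5   35.4   10.8   18.6]
top0 cream 670.5 [ 615.5 -265.1  190.6   39.2  -70. ]
top0 terra 689.0 [481.8 243.8 152.7  46.2  73.9]
top0 terra 118.0 [458.6 148.8  46.   24.9 -16.4]
top0 ochre 521.0 [498.9 -80.1 102.9  59.1 -58.8]
top0 ochre 1166.0 [ 324.1 -105.6  147.4   84.6   84.8]
top0 teal 69.5 [532.1 131.   46.   16.1 -14. ]
top0 teal 69.0 [574.1 291.8  46.5  17.5 -14.1]
scene0 teal 409.5 [ 452.9 -281.8  145.5   44.5  -77.6]
scene0 cream 746.5 [ 609.7 -267.3  190.9   51.1  -72. ]
scene0 terra 554.5 [493.7 241.1 166.7  64.   74.9]
scene0 terra 43.5 [474.8 151.5  67.6  15.6 -15.6]
scene0 ochre 442.5 [507.6 -77.9 101.4  78.3 -59.5]
```

View pics/ca.png

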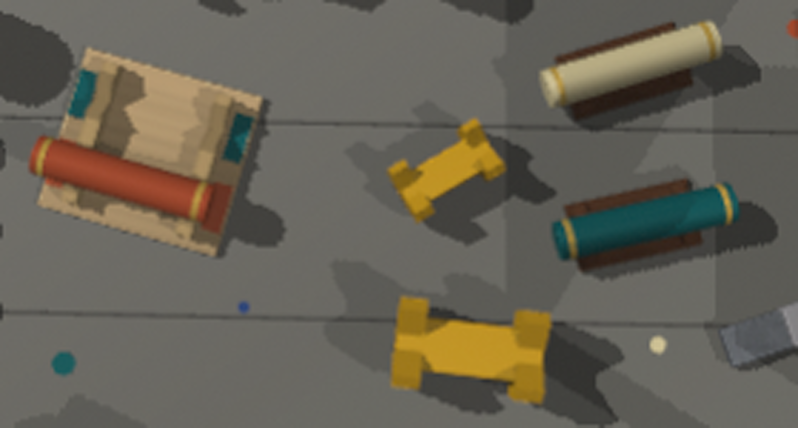

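The crop confirms it. Teal swatches sit at the cradle's far V (crop (83,95) and (238,140)), terracotta is in the near V, and the small chock appears upright. The tab midpoint is about (553,211) at 75.4°. I'm moving above the teal pole.

Request:
step_arm([
  [[0.45,-0.86,0,0,0,-0.68,1],[0.45,-0.86,0,0,0,-0.68,1],[0.45,-0.86,0,0,0,-0.68,1],[0.45,-0.86,0,0,0,-0.68,1],[0.45,-0.86,0,0,0,-0.68,1]],
])

```text
t: 0.78
ee_pos: [342.8, 364.7, 404.6]
orientation: [-0.952, -2.994, 0.0]
ft_force: [0.3, 0.3, 0.4]
width: 87.8
grasp_force: 0.0
```

Request:
step_arm([
  [[0.45,-0.86,0,0,0,-0.68,1],[0.45,-0.86,0,0,0,-0.68,1],[0.45,-0.86,0,0,0,-0.68,1],[0.45,-0.86,0,0,0,-0.68,1],[0.45,-0.86,0,0,0,-0.68,1]],
])

```text
t: 1.4
ee_pos: [455.4, 149.6, 404.7]
orientation: [1.3, 2.86, 0.0]
ft_force: [-0.5, 0.7, -0.3]
width: 87.9
grasp_force: 0.0
```

Request:
step_arm([
  [[0,-0.86,0,0,0,-0.68,1],[0,-0.86,0,0,0,-0.68,1],[0,-0.86,0,0,0,-0.68,1],[0,-0.86,0,0,0,-0.68,1],[0,-0.86,0,0,0,-0.68,1]],
])

```text
t: 2.02
ee_pos: [454.7, -65.2, 404.7]
orientation: [1.629, 2.686, 0.0]
ft_force: [0.7, -0.2, -0.4]
width: 87.7
grasp_force: 0.0
```

Request:
step_arm([
  [[0,-0.86,-0.3,0,0,-0.68,1],[0,-0.86,-0.3,0,0,-0.68,1],[0,-0.86,-0.3,0,0,-0.68,1],[0,-0.86,-0.3,0,0,-0.68,1],[0,-0.86,-0.3,0,0,-0.68,1]],
])

```text
t: 2.65
ee_pos: [454.7, -280.3, 329.1]
orientation: [-1.936, -2.474, -0.0]
ft_force: [-0.2, -0.2, -0.1]
width: 88.0
grasp_force: 0.0
```

```bash
cat >> h.py <<'E'
from scipy.spatial.transform import Rotation as Rn
def state():
    o=readout.get_obs();R=Rn.from_rotvec(o['orientation']).as_matrix()
    print('t',round(o['t'],2),'tcp',o['ee_pos'].round(1),'yaw y',round(np.degrees(np.arctan2(R[1,1],R[0,1])),2),'z',R[:,2].round(4),'w',round(o['width'],1),'g',round(o['grasp_force'],1),'f',o['ft_force'].round(1)); return o
E
python3 - <<'E'
from h import *
state();d=snap('wrist','w1')
for c in ('teal','cream','ochre'):
    b,_=blobs(d,c,(0,0,640,400),200)
    for q in b[:3]:print(c,cv2.contourArea(q),cv2.boundingRect(q),rect(d,q,41))
E
```

```text
t 2.65 tcp [ 454.7 -280.3  329.1] yaw y 13.91 z [-1.e-04  1.e-04 -1.e+00] w 88.0 g 0.0 f [-0.2 -0.2 -0.1]
teal 5708.5 (292, 127, 43, 153) [ 451.8 -288.8  156.3   38.9  -76.9]
cream 7367.5 (443, 129, 66, 171) [ 607.9 -264.   178.5   49.4  -72.4]
cream 4069.5 (294, 362, 251, 32) [ 628.7 -471.5  302.2   44.9   10.5]
cream 830.0 (423, 0, 69, 63) [ 527.2 -110.7   58.6   36.5   33.6]
ochre 5493.0 (108, 0, 140, 70) [ 311.1 -169.2  108.4   49.7   14.2]
ochre 3263.0 (399, 0, 86, 62) [ 518.1 -114.6   67.7   43.6   13.8]
ochre 889.0 (611, 29, 29, 53) [670.6 -98.4  39.6  20.8 -66.4]
```

View pics/w1.png

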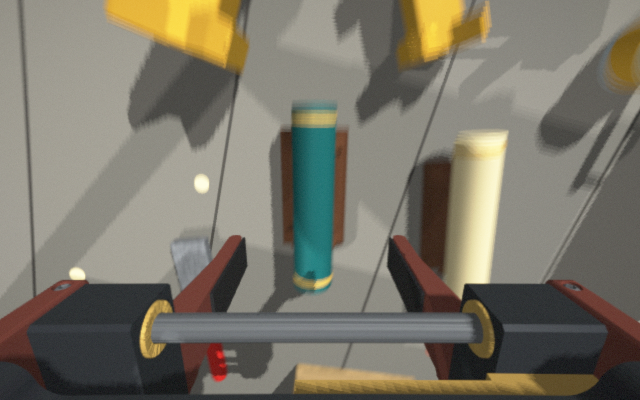

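The wrist picture shows the teal pole from (314,102) to (312,292), with bands at rows ~118 and ~282, between the open fingers. Cream is at right around (475,210).

```bash
cat >> h.py <<'E'
def band_mid(d,pts,z):
    P=onz(d,pts,z);m=P.mean(0);v=P[1]-P[0];print('mid',m.round(1),'sep',np.linalg.norm(v).round(1),'ang',np.degrees(np.arctan2(v[1],v[0])).round(1));return m
E
python3 - <<'E'
from h import *
d=load('w1')
band_mid(d,[(315,118),(312.5,282.5)],61)
b,m=blobs(d,'teal',(280,90,350,300),200)
for r in (140,180,220,260):
    x=np.nonzero(m[r])[0];print(r,x.min(),x.max())
band_mid(d,[(314.4,140),(313,260)],50)
t=load('top0');h=cv2.cvtColor(t['pixels'],cv2.COLOR_RGB2HSV)
band_mid(t,[(190+566/2.85,150+238/2.85),(190+728/2.85,150+202/2.85)],61)
E
```

```text
mid [ 451.  -280.5   61. ] sep 155.6 ang -77.1
140 292 334
180 293 333
220 294 332
260 294 330
mid [ 450.9 -280.5   50. ] sep 118.1 ang -76.9
mid [ 451.4 -277.3   61. ] sep 163.7 ang -76.5
```

Request:
step_arm([
  [[-0.07,0,-0.6,0,0,-0.2,1],[0,0,-0.6,0,0,0,1],[0,0,-0.6,0,0,0,1],[0,0,-0.5,0,0,0,1],[0,0,-0.2,0,0,0,1]],
])

```text
t: 3.32
ee_pos: [451.0, -278.4, 203.3]
orientation: [-1.949, -2.46, 0.0]
ft_force: [-0.9, -0.2, -0.2]
width: 87.9
grasp_force: 0.0
```

Request:
step_arm([
  [[0,0,0,0,0,0,0],[0,0,0,0,0,0,0],[0,0,0,0,0,0,0],[0,0,0,0,0,0,0],[0,0,0,0,0,0,0]],
])

```text
t: 3.95
ee_pos: [451.5, -278.9, 205.0]
orientation: [1.951, 2.462, 0.0]
ft_force: [0.2, 0.2, 0.2]
width: 41.3
grasp_force: 0.0
```

Request:
step_arm([
  [[0,0,0,0,0,0,0],[0,0,0.3,0,0,0,0],[0,0,1,0,0,0,0],[0,0,1,0,0,0,0],[0,0,1,0,0,0,0]],
])

```text
t: 4.58
ee_pos: [450.9, -278.6, 371.8]
orientation: [-1.951, -2.462, 0.0]
ft_force: [0.7, -0.7, -0.3]
width: 39.3
grasp_force: 30.0
```

Request:
step_arm([
  [[0.08,0.76,0,0,0,-0.69,0],[0.08,0.76,0,0,0,-0.69,0],[0.08,0.76,0,0,0,-0.69,0],[0.08,0.76,0,0,0,-0.69,0],[0.08,0.76,0,0,0,-0.69,0]],
])

```text
t: 5.2
ee_pos: [471.0, -87.6, 370.4]
orientation: [2.235, 2.208, -0.0]
ft_force: [0.9, -0.5, -1.3]
width: 39.4
grasp_force: 30.0
```

Request:
step_arm([
  [[0.08,0.76,0,0,0,-0.69,0],[0.08,0.76,0,0,0,-0.69,0],[0.08,0.76,0,0,0,-0.69,0],[0.08,0.76,0,0,0,-0.69,0],[0,0.3,0,0,0,-0.69,0]],
])

```text
t: 5.82
ee_pos: [487.1, 79.8, 370.3]
orientation: [-2.482, -1.926, -0.0]
ft_force: [0.7, 0.3, -2.0]
width: 39.6
grasp_force: 30.0
```

Run:
```python
from h import *
state();d=snap('wrist','w2')
for c,z in (('teal',10),('terra',50)):
    b,_=blobs(d,c,(0,0,640,400),80)
    for q in b[:5]:print(c,cv2.contourArea(q),cv2.boundingRect(q),rect(d,q,z))
```

```text
t 5.83 tcp [487.1  79.8 370.3] yaw y -14.38 z [ 2.e-04  1.e-04 -1.e+00] w 39.6 g 30.0 f [ 0.7  0.3 -2. ]
teal 13461.5 (276, 124, 89, 189) [475.1  23.6 254.1 102.3  75.6]
teal 2156.5 (285, 343, 65, 36) [ 419.3 -182.    93.4   65.3  -14.4]
teal 1434.5 (274, 93, 84, 20) [508.1 170.   92.4  19.9 -14.4]
teal 366.0 (81, 13, 24, 23) [305.7 299.   21.3  20.1   7.6]
terra 4307.5 (247, 0, 46, 116) [476.1 215.3  98.   39.6  74.8]
terra 244.0 (253, 124, 22, 16) [449.9 155.   21.2  14.4 -17.6]
```

View pics/w2.png

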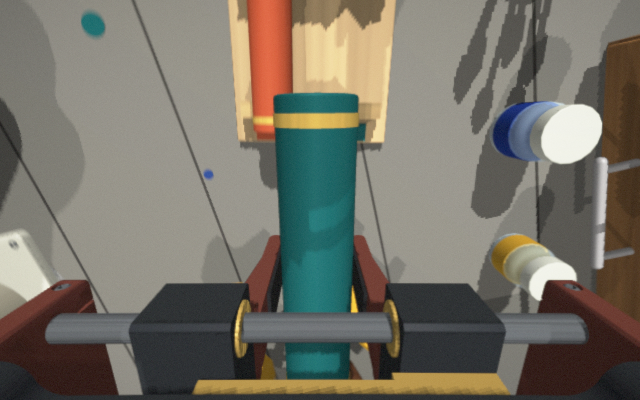

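The picture shows the held teal pole, with the cradle's near board edge between corners (240,143) and (384,143) and terracotta at (270,60). Now I'll get the cradle centre from these.

Run:
```python
from h import *
d=load('w2')
P=onz(d,[(240,143),(384,143)],10);v=P[1]-P[0];print(P.round(1),np.linalg.norm(v).round(1),'ang',np.degrees(np.arctan2(v[1],v[0])).round(2))
n=np.array([-v[1],v[0],0])/np.linalg.norm(v);c=P.mean(0)+95*n;w=v/np.linalg.norm(v);print('c',c.round(1),'teal',(c+37*w).round(1),'terra',(c-37*w).round(1),'u',n.round(3))
b,m=blobs(d,'terra',(230,0,300,116),200)
L=[]
for r in (10,30,50,70,90):
    x=np.nonzero(m[r])[0];L.append(((x.min()+x.max())/2,r))
q=onz(d,L,50);print(L);print('terra lateral off from terra axis',[(float((p-(c-37*w))@w).__round__(1)) for p in q], 'along',[(float((p-c)@n).__round__(1)) for p in q])
# held pole axis: lateral at grasp height
b,m=blobs(d,'teal',(270,90,365,300),200)
L=[((np.nonzero(m[r])[0].min()+np.nonzero(m[r])[0].max())/2,r) for r in (140,180)]
print('held',onz(d,L,207).round(1))
# held length: bands on top ridge
e=onz(d,[(316,120)],227)[0];o=readout.get_obs()['ee_pos'];print('front band along from tcp',((e-o)[:2]@n[:2]).round(1))
t=load('top0')
for s in (1,-1):
  print(proj(t,c+s*95*n+85*w),proj(t,c+s*95*n-85*w))
```

```text
[[412.1 149.   10. ]
 [573.6 107.4  10. ]] 166.8 ang -14.41
c [516.5 220.2  10. ] teal [552.4 211.   10. ] terra [480.7 229.4  10. ] u [0.249 0.969 0.   ]
[(np.float64(269.0), 10), (np.float64(270.0), 30), (np.float64(270.5), 50), (np.float64(271.0), 70), (np.float64(272.0), 90)]
terra lateral off from terra axis [-0.3, -0.3, -0.6, -1.0, -0.9] along [26.3, 10.6, -5.7, -22.7, -40.4]
held [[503.1 148.  207. ]
 [498.1 128.7 207. ]]
front band along from tcp 79.3
[[219.84757949 166.34994601]] [[202.45909807 221.82165826]]
[[281.71119399 183.42123562]] [[265.26188553 239.54647005]]
```

Top and wrist agree: the teal V is at (552.5,211), and terracotta is within 1 mm of its axis. Moving over it and lowering.

Request:
step_arm([
  [[0.44,0.87,0,0,0,0,0],[0.44,0.87,0,0,0,0,0],[0.43,0.88,-0.2,0,0,0,0],[0,0,-0.6,0,0,0,0],[0,0,-0.8,0,0,0,0]],
])

```text
t: 6.5
ee_pos: [553.3, 209.4, 290.0]
orientation: [2.48, 1.927, 0.003]
ft_force: [0.8, 0.7, -2.7]
width: 39.2
grasp_force: 30.0
```

Request:
step_arm([
  [[0,0,-0.6,0,0,0,0],[0,0,-0.4,0,0,0,0],[0,0,-0.25,0,0,0,0],[0,0,-0.15,0,0,0,0],[0,0,0,0,0,0,0]],
])

```text
t: 7.12
ee_pos: [553.1, 209.1, 219.8]
orientation: [2.482, 1.926, 0.0]
ft_force: [-0.2, -0.2, -1.8]
width: 39.7
grasp_force: 30.0
```

Request:
step_arm([
  [[0,0.03,-0.06,0,0,0,0],[0,0,-0.05,0,0,0,0],[0,0,0,0,0,0,0],[0,0,0,0,0,0,0.68],[0,0,0,0,0,0,0.68]],
])

```text
t: 7.75
ee_pos: [553.0, 210.6, 214.3]
orientation: [2.482, 1.926, 0.0]
ft_force: [-0.0, -0.1, 0.6]
width: 55.7
grasp_force: 0.0
```

Request:
step_arm([
  [[0,0,0,0,0,0,0.68],[0,0,0,0,0,0,0.68],[0,0,0.5,0,0,0,0.68],[0,0,1,0,0,0,0.68],[0,0,1,0,0,0,1]],
])

```text
t: 8.38
ee_pos: [552.7, 210.6, 340.1]
orientation: [-2.482, -1.925, 0.002]
ft_force: [0.4, 0.7, -0.5]
width: 66.5
grasp_force: 0.0
```

Run:
```python
from h import *
state();d=snap('top','t2')
b,m=blobs(d,'teal',(195,160,295,230),15)
for q in b:print(cv2.contourArea(q),cv2.boundingRect(q),rect(d,q,50))
w=snap('wrist','w3');print(proj(w,[552.6,211,50]))
b,m=blobs(w,'teal',(0,0,640,400),150)
for q in b:print(cv2.contourArea(q),cv2.boundingRect(q),rect(w,q,50))
```

```text
t 8.38 tcp [552.7 210.6 340.1] yaw y -14.39 z [-1.1e-03 -4.0e-04 -1.0e+00] w 66.5 g 0.0 f [ 0.4  0.7 -0.5]
201.5 (250, 184, 20, 18) [542.1 169.7  57.8  37.1  75.1]
67.0 (269, 190, 9, 17) [526.8 126.8  44.5  15.6 -14. ]
[[313.73149512 200.79298352]]
5599.5 (292, 121, 45, 156) [551.3 206.9 162.7  41.9  75.4]
320.5 (291, 105, 47, 9) [574.9 295.6  42.    6.9 -14.4]
295.0 (67, 158, 21, 20) [342.  299.9  18.7  18.3 -14.4]
```

View pics/w3.png

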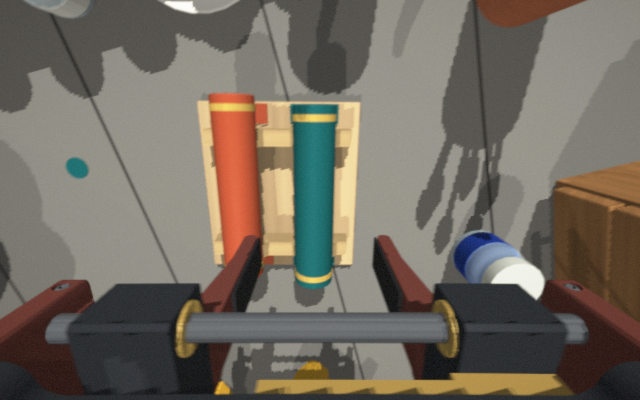

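The picture shows the teal pole seated parallel to terracotta in its V (bands at (315,118) and (313,279)). Next is the chock.

Request:
step_arm([
  [[-0.1,-0.58,0.1,0,0,1,1],[-0.1,-0.58,0.1,0,0,1,1],[-0.1,-0.58,0.1,0,0,1,1],[-0.1,-0.58,0,0,0,1,1],[-0.1,-0.58,0,0,0,1,1]],
])

```text
t: 9.1
ee_pos: [527.5, 64.7, 353.6]
orientation: [-2.107, -2.33, 0.001]
ft_force: [-0.0, 0.7, -0.1]
width: 88.2
grasp_force: 0.0
```

Request:
step_arm([
  [[-0.1,-0.58,0,0,0,1,1],[-0.1,-0.58,0,0,0,1,1],[-0.1,-0.58,0,0,0,1,1],[-0.1,-0.58,0,0,0,1,1],[-0.1,-0.58,0,0,0,1,1]],
])

```text
t: 9.72
ee_pos: [502.4, -80.2, 353.5]
orientation: [-1.67, -2.66, 0.001]
ft_force: [-1.1, 0.4, 0.3]
width: 87.5
grasp_force: 0.0
```

Request:
step_arm([
  [[0,0,0,0,0,0.7,1],[0,0,0,0,0,0.65,1],[0,0,0,0,0,0,1],[0,0,0,0,0,0,1],[0,0,0,0,0,0,1]],
])

```text
t: 10.35
ee_pos: [502.9, -79.2, 354.0]
orientation: [-1.547, -2.734, 0.0]
ft_force: [-0.2, -0.4, 0.1]
width: 88.0
grasp_force: 0.0
```

Run:
```python
from h import *
state();w=snap('wrist','w4');print(proj(w,[500,-80,63]))
b,m=blobs(w,'ochre',(0,0,640,400),150)
for q in b:print(cv2.contourArea(q),cv2.boundingRect(q),rect(w,q,63),rect(w,q,30))
cv2.imwrite('pics/w4c.png',cv2.resize(cv2.imread('pics/w4.png')[60:330,180:440],None,fx=2.2,fy=2.2,interpolation=cv2.INTER_CUBIC))
```

```text
t 10.35 tcp [502.9 -79.2 354. ] yaw y 31.0 z [-3.e-04  0.e+00 -1.e+00] w 88.0 g 0.0 f [-0.2 -0.4  0.1]
[[314.38019631 200.23680348]]
16258.5 (43, 16, 185, 201) [ 323.6 -109.4  167.4  104.3   84.5] [ 307.2 -121.8  187.7  117.    84.5]
4471.5 (281, 142, 62, 104) [496.  -77.5 104.4  57.5 -58.3] [500.5 -86.1 117.   64.4 -58.3]
485.5 (439, 248, 45, 36) [661.6 -61.5  48.   28.1  72.5] [686.2 -68.   53.8  31.5  72.5]
```

View pics/w4c.png

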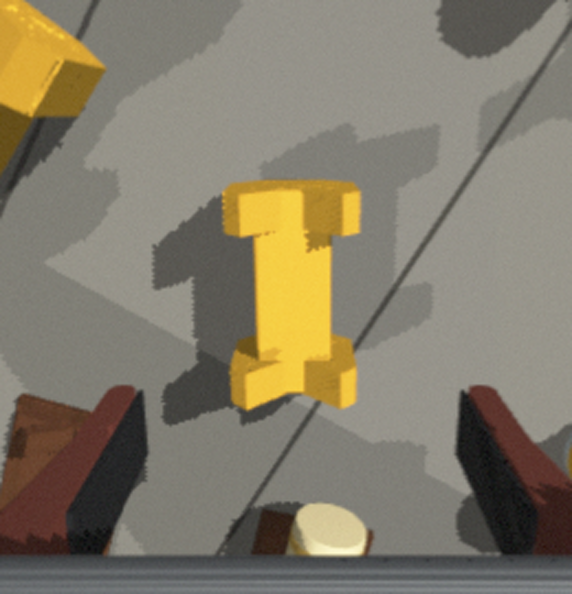

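The crop shows the chock upright. Its valley line runs from crop (303,190) to (295,395), and its top outer edges are at crop rows ~190 and ~406.

Run:
```python
from h import *
w=load('w4');f=lambda x,y:(180+x/2.2,60+y/2.2)
band_mid(w,[f(303,190),f(295,395)],41)
band_mid(w,[f(292,190),f(294,406)],63)
band_mid(w,[f(254,300),f(332,300)],46)
band_mid(w,[f(292.5,245),f(293.5,345)],46)
```

```text
mid [501.8 -80.4  41. ] sep 102.1 ang -61.2
mid [497.9 -78.7  63. ] sep 100.0 ang -58.7
mid [499.3 -81.6  46. ] sep 36.8 ang 31.0
mid [498.4 -80.   46. ] sep 48.9 ang -58.7
```

Request:
step_arm([
  [[-0.06,0,-0.8,0,0,0.07,1],[0,0,-0.8,0,0,0,1],[0,0,-0.8,0,0,0,1],[0,0,-0.44,0,0,0,1],[0,0,-0.2,0,0,0,1]],
])

```text
t: 11.02
ee_pos: [499.6, -79.2, 200.9]
orientation: [-1.539, -2.737, 0.001]
ft_force: [-0.3, 0.5, -0.1]
width: 87.3
grasp_force: 0.0
```

Request:
step_arm([
  [[0,0,0,0,0,0,0],[0,0,0,0,0,0,0],[0,0,0,0,0,0,0],[0,0,0,0,0,0,0],[0,0,0,0,0,0,0]],
])

```text
t: 11.65
ee_pos: [500.0, -79.4, 202.5]
orientation: [1.54, 2.738, 0.0]
ft_force: [-0.2, -0.5, 0.4]
width: 41.3
grasp_force: 0.0
```

Request:
step_arm([
  [[0,0,0,0,0,0,0],[0,0,0.3,0,0,0,0],[0,0,0.9,0,0,0,0],[0,0,1,0,0,0,0],[0,0,1,0,0,0,0]],
])

```text
t: 12.28
ee_pos: [499.5, -79.3, 364.4]
orientation: [-1.54, -2.738, -0.0]
ft_force: [0.5, 0.2, -1.6]
width: 35.8
grasp_force: 30.0
```

Run:
```python
from h import *
state();w=snap('wrist','w5')
cv2.imwrite('pics/w5c.png',cv2.resize(cv2.imread('pics/w5.png')[60:390,140:500],None,fx=1.7,fy=1.7))
```

```text
t 12.28 tcp [499.5 -79.3 364.4] yaw y 31.29 z [-0.  0. -1.] w 35.8 g 30.0 f [ 0.5  0.2 -1.6]
```

View pics/w5c.png

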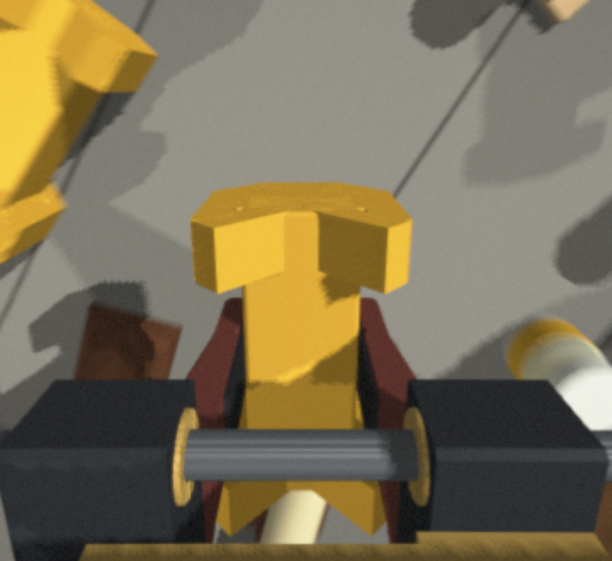

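The chock is held centred between the fingers and level. Carrying it over the cradle.

Request:
step_arm([
  [[0.03,0.5,0,0,0,-0.95,0],[0.03,0.5,0,0,0,-0.95,0],[0.03,0.5,0,0,0,-0.95,0],[0.03,0.5,0,0,0,-0.95,0],[0.03,0.5,0,0,0,-0.95,0]],
])

```text
t: 12.95
ee_pos: [507.1, 46.5, 362.6]
orientation: [1.974, 2.444, 0.0]
ft_force: [-0.1, 0.1, -1.5]
width: 35.7
grasp_force: 30.0
```

Request:
step_arm([
  [[0.03,0.5,0,0,0,-0.95,0],[0.03,0.5,0,0,0,-0.95,0],[0.03,0.5,0,0,0,-0.95,0],[0.03,0.5,0,0,0,-0.95,0],[0.03,0.5,0,0,0,-0.95,0]],
])

```text
t: 13.58
ee_pos: [514.6, 171.4, 362.6]
orientation: [-2.35, -2.085, -0.0]
ft_force: [0.2, -0.4, -2.1]
width: 35.8
grasp_force: 30.0
```

Request:
step_arm([
  [[0.03,0.5,-0.4,0,0,-0.95,0],[0.02,0.5,-0.4,0,0,-1,0],[0,0,-0.2,0,0,0,0],[0,0,0,0,0,0,0],[0,0,0,0,0,0,0]],
])

```text
t: 14.2
ee_pos: [517.6, 220.0, 312.9]
orientation: [2.484, 1.923, 0.001]
ft_force: [-0.6, -0.7, -1.4]
width: 35.7
grasp_force: 30.0
```

Run:
```python
from h import *
w5=load('w5');e=onz(w5,[(140+301/1.7,60+212/1.7)],225)[0];print('far edge along (exp 50)',np.linalg.norm((e-[499.5,-79.3,225])[:2]).round(1))
o=state();w=snap('wrist','w6')
for c in('terra','teal'):
    b,m=blobs(w,c,(150,60,480,300),150)
    for q in b[:3]:print(c,cv2.contourArea(q),cv2.boundingRect(q),rect(w,q,50))
```

```text
far edge along (exp 50) 54.3
t 14.2 tcp [517.6 220.  312.9] yaw y -14.52 z [ 6.e-04  2.e-04 -1.e+00] w 35.7 g 30.0 f [-0.6 -0.7 -1.4]
terra 3659.5 (244, 89, 60, 100) [498.1 286.8  80.4  46.7  74.6]
terra 561.5 (253, 220, 29, 52) [462.8 196.6  51.7  25.5  71.7]
teal 2833.0 (330, 101, 58, 84) [563.5 267.2  67.8  45.5  75.8]
teal 351.5 (352, 228, 26, 38) [550.2 173.5  37.7  22.9  77.9]
```

View pics/w6.png

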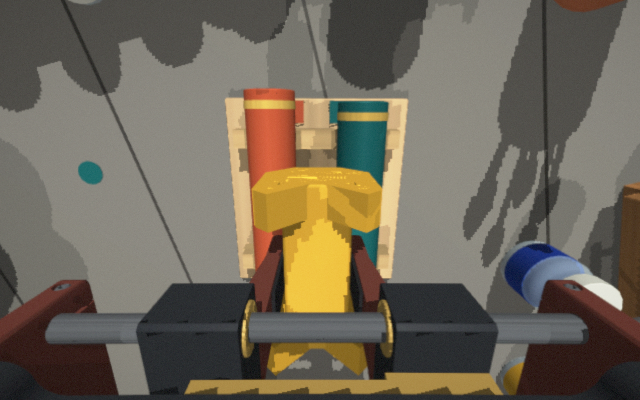

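The picture shows the chock (centre col 317) over the midline between terracotta (270) and teal (362), parallel to them. Lowering it.

Request:
step_arm([
  [[-0.02,-0.05,-0.4,0,0,0,0],[0,0,-0.35,0,0,0,0],[0,0,-0.2,0,0,0,0],[0,0,-0.08,0,0,0,0],[0,0,0,0,0,0,0]],
])

```text
t: 14.88
ee_pos: [516.5, 218.2, 260.6]
orientation: [-2.484, -1.923, 0.0]
ft_force: [0.2, 0.2, -1.1]
width: 36.0
grasp_force: 30.0
```

Request:
step_arm([
  [[0,0,-0.03,0,0,0,0],[0,0,-0.03,0,0,0,0],[0,0,0,0,0,0,0],[0,0,0,0,0,0,0],[0,0,0,0,0,0,0]],
])

```text
t: 15.5
ee_pos: [516.5, 218.3, 258.0]
orientation: [-2.484, -1.923, -0.001]
ft_force: [-1.5, 1.2, 3.9]
width: 35.9
grasp_force: 30.0
```

Contact registers at the expected height (258). Releasing and rising.

Request:
step_arm([
  [[0,0,0,0,0,0,0.7],[0,0,0,0,0,0,0.7],[0,0,0,0,0,0,0.7],[0,0,0,0,0,0,0.7],[0,0,0,0,0,0,0.7]],
])

```text
t: 16.12
ee_pos: [516.5, 218.1, 257.6]
orientation: [2.484, 1.923, -0.0]
ft_force: [0.6, 1.1, 0.5]
width: 61.5
grasp_force: 0.0
```

Request:
step_arm([
  [[0,0,0.4,0,0,0,0.7],[0,0,1,0,0,0,0.7],[0,0,1,0,0,0,1],[0,0,0.6,0,0,0,1],[0,0,0,0,0,0,1]],
])

```text
t: 16.75
ee_pos: [517.0, 218.4, 410.3]
orientation: [2.483, 1.922, 0.008]
ft_force: [-0.2, 0.2, -0.0]
width: 86.5
grasp_force: 0.0
```

Run:
```python
from h import *
state();w=snap('wrist','w7')
cv2.imwrite('pics/w7c.png',cv2.resize(cv2.imread('pics/w7.png')[80:310,210:430],None,fx=2.5,fy=2.5,interpolation=cv2.INTER_CUBIC))
```

```text
t 16.75 tcp [517.  218.4 410.3] yaw y -14.51 z [ 0.005  0.002 -1.   ] w 86.5 g 0.0 f [-0.2  0.2 -0. ]
```

View pics/w7c.png

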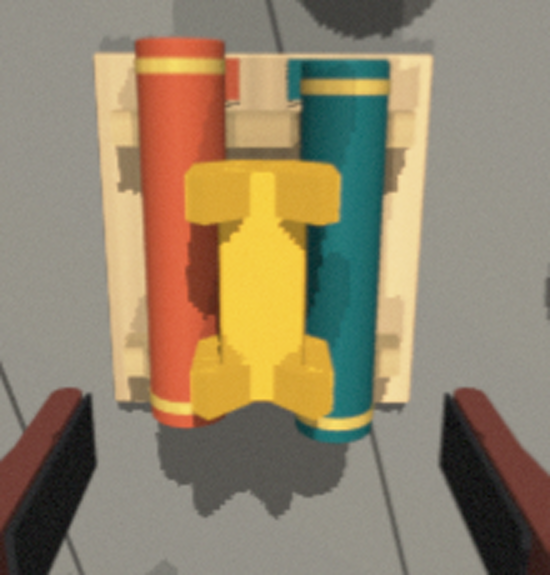

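The crop shows the chock upright, straddling both poles evenly and parallel to them. Its top edges are at crop rows ~167 and ~415, centre col ~262. Next I measure it and locate the cream pole.

Run:
```python
from h import *
w=load('w7');f=lambda x,y:(210+x/2.5,80+y/2.5)
band_mid(w,[f(263,167),f(262,417)],118.5)
band_mid(w,[f(263,175),f(262,400)],96.5)
band_mid(w,[f(180,66),f(173,408)],70)
band_mid(w,[f(345,88),f(343,424)],70)
t=load('top0')
band_mid(t,[(190+550/2.85,150+97/2.85),(190+711/2.85,150+39/2.85)],61)
```

```text
mid [515.9 220.3 118.5] sep 102.3 ang -104.9
mid [514.8 216.4  96.5] sep 99.1 ang -104.9
mid [480.3 238.7  70. ] sep 157.7 ang -107.8
mid [551.9 211.   70. ] sep 157.5 ang -103.0
mid [ 601.9 -262.6   61. ] sep 172.5 ang -68.9
```

Request:
step_arm([
  [[0.13,-0.8,-0.1,0,0,0.5,1],[0.13,-0.8,-0.1,0,0,0.5,1],[0.13,-0.8,0,0,0,0.5,1],[0.13,-0.8,0,0,0,0.5,1],[0.13,-0.8,0,0,0,0.5,1]],
])

```text
t: 17.42
ee_pos: [548.5, 16.8, 395.6]
orientation: [-2.304, -2.132, 0.004]
ft_force: [0.1, -0.7, 0.4]
width: 88.0
grasp_force: 0.0
```

Request:
step_arm([
  [[0.16,-0.8,-0.1,0,0,0.7,1],[0.16,-0.8,-0.1,0,0,0.7,1],[0.16,-0.8,0,0,0,0.7,1],[0.16,-0.8,0,0,0,0.7,1],[0.16,-0.8,0,0,0,0.7,1]],
])

```text
t: 18.05
ee_pos: [588.6, -183.0, 385.3]
orientation: [-2.026, -2.397, 0.002]
ft_force: [1.1, 0.4, 0.8]
width: 87.8
grasp_force: 0.0
```

Request:
step_arm([
  [[0.1,-0.8,-0.3,0,0,0.6,1],[0.1,-0.8,-0.3,0,0,0.6,1],[0,0,0,0,0,0.5,1],[0,0,0,0,0,0.4,1],[0,0,0,0,0,0,1]],
])

```text
t: 18.68
ee_pos: [598.9, -260.8, 357.6]
orientation: [-1.847, -2.541, -0.0]
ft_force: [0.4, -0.5, -0.0]
width: 87.6
grasp_force: 0.0
```

Run:
```python
from h import *
state();w=snap('wrist','w8');print(proj(w,[[614,-270,61]]))
hsv=cv2.cvtColor(w['pixels'],cv2.COLOR_RGB2HSV)
b,m=blobs(w,'cream',(200,60,440,310),300)
for q in b:print(cv2.contourArea(q),cv2.boundingRect(q),rect(w,q,41))
x0,y0,ww,hh=cv2.boundingRect(b[0]);
for r in range(y0,y0+hh,10):
    x=np.nonzero(m[r])[0];print(r,x.min(),x.max(),hsv[r,(x.min()+x.max())//2])
cv2.imwrite('pics/w8c.png',cv2.resize(cv2.imread('pics/w8.png')[60:310,210:430],None,fx=2.3,fy=2.3,interpolation=cv2.INTER_CUBIC))
```

```text
t 18.68 tcp [ 598.9 -260.8  357.6] yaw y 17.96 z [-4.e-04  3.e-04 -1.e+00] w 87.6 g 0.0 f [ 0.4 -0.5 -0. ]
[[328.9132207  212.09920398]]
6232.5 (305, 113, 43, 172) [ 611.4 -271.4  192.7   41.7  -71.9]
113 308 346 [ 25  57 229]
123 305 347 [ 27 117 253]
133 306 346 [ 26  46 249]
143 307 346 [ 27  46 249]
153 307 345 [ 27  45 249]
163 307 345 [ 26  47 249]
173 307 345 [ 27  48 249]
183 307 345 [ 27  44 250]
193 307 344 [ 26  48 248]
203 307 344 [ 27  48 248]
213 308 344 [ 27  42 250]
223 308 343 [ 27  45 249]
233 308 343 [ 27  47 249]
243 308 343 [ 26  48 249]
253 308 343 [ 27  45 249]
263 308 343 [ 26  47 249]
273 308 342 [ 25  76 245]
283 317 334 [ 27  45 249]
```

View pics/w8c.png

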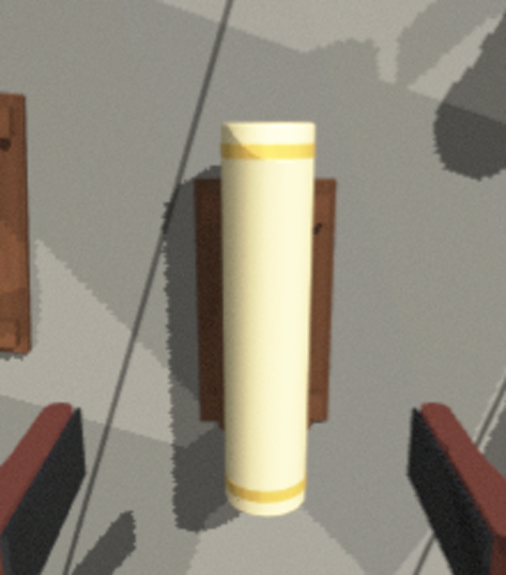

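The crop shows the cream pole on its rest, with bands at crop (268,152) and (265,493).

Run:
```python
from h import *
w=load('w8')
band_mid(w,[(326.5,126.1),(325.3,274.3)],61)
```

```text
mid [ 609.  -264.9   61. ] sep 156.0 ang -72.0
```

Request:
step_arm([
  [[0.2,-0.08,-0.8,0,0,0,1],[0,0,-0.8,0,0,0,1],[0,0,-0.8,0,0,0,1],[0,0,-0.4,0,0,0,1],[0,0,-0.2,0,0,0,1]],
])

```text
t: 19.35
ee_pos: [609.1, -265.4, 207.2]
orientation: [-1.848, -2.54, 0.0]
ft_force: [-0.2, -0.1, 0.2]
width: 87.3
grasp_force: 0.0
```

Request:
step_arm([
  [[0,0,0,0,0,0,0],[0,0,0,0,0,0,0],[0,0,0,0,0,0,0],[0,0,0,0,0,0,0],[0,0,0,0,0,0,0]],
])

```text
t: 19.98
ee_pos: [609.1, -265.9, 208.0]
orientation: [1.849, 2.539, 0.001]
ft_force: [11.7, 6.0, 3.0]
width: 41.5
grasp_force: 7.1
```

Request:
step_arm([
  [[0,0,0,0,0,0,0],[0,0,0.3,0,0,0,0],[0,0,1,0,0,0,0],[0,0,1,0,0,0,0],[0,0,1,0,0,0,0]],
])

```text
t: 20.6
ee_pos: [608.2, -265.8, 374.6]
orientation: [-1.848, -2.539, 0.001]
ft_force: [0.3, -0.3, -1.3]
width: 39.7
grasp_force: 30.0
```

Request:
step_arm([
  [[-0.15,0.81,0,0,0,-0.68,0],[-0.15,0.81,0,0,0,-0.68,0],[-0.15,0.81,0,0,0,-0.68,0],[-0.15,0.81,0,0,0,-0.68,0],[-0.15,0.81,0,0,0,-0.68,0]],
])

```text
t: 21.22
ee_pos: [570.5, -62.3, 373.2]
orientation: [-2.139, -2.301, 0.001]
ft_force: [0.6, -0.1, -1.8]
width: 39.0
grasp_force: 30.0
```

Request:
step_arm([
  [[-0.15,0.81,0,0,0,-0.68,0],[-0.15,0.81,0,0,0,-0.68,0],[-0.15,0.81,0,0,0,-0.68,0],[-0.15,0.81,0,0,0,-0.68,0],[-0.15,0.81,0,0,0,-0.68,0]],
])

```text
t: 21.85
ee_pos: [533.1, 140.1, 373.2]
orientation: [-2.396, -2.032, 0.001]
ft_force: [-0.8, -0.5, -1.8]
width: 39.5
grasp_force: 30.0
```

Request:
step_arm([
  [[-0.15,0.81,0,0,0,-0.68,0],[-0.17,0.8,0,0,0,-0.65,0],[0,0,-0.3,0,0,0,0],[0,0,-0.3,0,0,0,0],[0,0,0,0,0,0,0]],
])

```text
t: 22.48
ee_pos: [517.4, 218.4, 341.0]
orientation: [-2.486, -1.919, 0.006]
ft_force: [0.4, -0.2, -2.7]
width: 39.2
grasp_force: 30.0
```

Run:
```python
from h import *
o=state();w=snap('wrist','w9')
for c,z in(('cream',o['ee_pos'][2]-167),('terra',50),('teal',50)):
    b,m=blobs(w,c,(200,60,440,300),300)
    for q in b[:2]:print(c,cv2.contourArea(q),cv2.boundingRect(q),rect(w,q,z))
```

```text
t 22.48 tcp [517.4 218.4 341. ] yaw y -14.68 z [-0.0036 -0.0017 -1.    ] w 39.2 g 30.0 f [ 0.4 -0.2 -2.7]
cream 18336.5 (266, 94, 136, 206) [532.2 249.1 114.5  64.8  75.4]
cream 2411.0 (233, 96, 28, 168) [493.2 271.2  89.6  10.   75.1]
terra 2606.5 (253, 106, 28, 151) [473.2 243.1 148.6  20.1  75.1]
terra 314.0 (252, 88, 45, 10) [504.3 323.3  38.6   7.4 -14.6]
teal 2231.0 (354, 117, 26, 133) [564.1 218.6 131.   19.7  75.4]
```

View pics/w9.png

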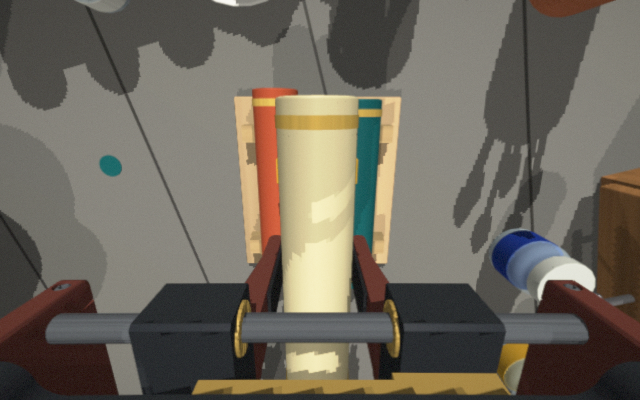

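The picture shows cream (centre col 317) symmetric over the chock (edges at 277 and 357) and parallel. Lowering it.

Request:
step_arm([
  [[-0.01,0.01,-0.4,0,0,0,0],[0,0,-0.3,0,0,0,0],[0,0,-0.18,0,0,0,0],[0,0,0,0,0,0,0],[0,0,0,0,0,0,0]],
])

```text
t: 23.15
ee_pos: [517.7, 220.2, 299.1]
orientation: [2.486, 1.92, 0.001]
ft_force: [0.7, -0.2, -1.8]
width: 39.5
grasp_force: 30.0
```

Request:
step_arm([
  [[-0.02,0,-0.08,0,0,0,0],[0,0,-0.04,0,0,0,0],[0,0,-0.02,0,0,0,0],[0,0,0,0,0,0,0],[0,0,0,0,0,0,0]],
])

```text
t: 23.78
ee_pos: [516.5, 220.2, 291.8]
orientation: [2.486, 1.92, 0.0]
ft_force: [0.0, -0.4, -1.2]
width: 39.3
grasp_force: 30.0
```

Request:
step_arm([
  [[0,0,-0.02,0,0,0,0],[0,0,-0.01,0,0,0,0],[0,0,0,0,0,0,0],[0,0,0,0,0,0,0],[0,0,0,0,0,0,0]],
])

```text
t: 24.4
ee_pos: [516.7, 220.2, 291.4]
orientation: [2.486, 1.92, 0.002]
ft_force: [-3.2, -1.7, 9.9]
width: 39.2
grasp_force: 30.0
```

Seated (contact ~10 N at the expected height). Releasing and rising.

Request:
step_arm([
  [[0,0,0,0,0,0,0.7],[0,0,0,0,0,0,0.7],[0,0,0,0,0,0,0.7],[0,0,0,0,0,0,0.7],[0,0,0.2,0,0,0,0.7]],
])

```text
t: 25.02
ee_pos: [516.1, 220.1, 299.8]
orientation: [-2.486, -1.92, 0.003]
ft_force: [-0.2, -1.1, -0.1]
width: 61.5
grasp_force: 0.0
```

Request:
step_arm([
  [[0,0,0.6,0,0,0,0.8],[0,0,1,0,0,0,1],[0,0,0.8,0,0,0,1],[0,0,0,0,0,0,1],[0,0,0,0,0,0,1]],
])

```text
t: 25.65
ee_pos: [516.1, 220.0, 420.1]
orientation: [-2.486, -1.921, 0.0]
ft_force: [-0.3, 0.1, -0.7]
width: 87.9
grasp_force: 0.0
```

Run:
```python
from h import *
state();w=snap('wrist','w10')
cv2.imwrite('pics/w10c.png',cv2.resize(cv2.imread('pics/w10.png')[60:310,200:440],None,fx=2.3,fy=2.3,interpolation=cv2.INTER_CUBIC))
```

```text
t 25.65 tcp [516.1 220.  420.1] yaw y -14.63 z [-2.e-04 -1.e-04 -1.e+00] w 87.9 g 0.0 f [-0.3  0.1 -0.7]
```

View pics/w10c.png

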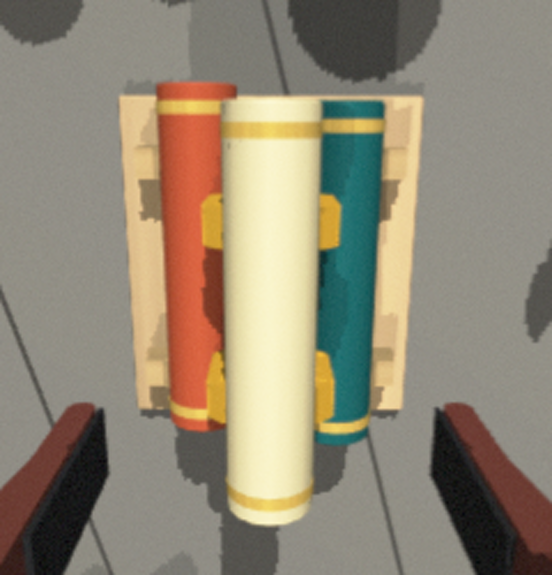

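The crop shows the cream pole centred in the chock's V, with even cheeks either side, parallel to the lower poles. One numeric check, then hand in.

Run:
```python
from h import *
w=load('w10');f=lambda x,y:(200+x/2.3,60+y/2.3)
m=band_mid(w,[f(272,130),f(270,497)],144.5)
if np.linalg.norm(m[:2]-[516.5,220])<12: print(ctrl.close_job())
```

```text
mid [516.4 222.  144.5] sep 154.1 ang -104.9
the job is handed in; nothing more can be done
None
```

I placed the teal pole, the chock and the cream pole as asked and handed the job in at about 26 s. The last wrist image showed the stack centred and parallel, with the cream pole about 2 mm off centre lengthwise; the judge's result was not shown.

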